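# Zero the bakery's portion scale with a flat screwdriver

## Task

The dough portion scale reads short of zero with its pan empty. Take the flat screwdriver (orange handle) from the wooden tool block, feel its blade into the slot of the zero adjuster at the back of the scale, pressing only lightly, and turn it clockwise until the needle stands on the red zero mark; then stand the screwdriver back in its hole in the block, upright and fully down, and leave everything else where it is.

Things in the scene. Friction and masses are not known exactly. Their poses are not given: they have to be found in the camera images.
- driver_grip (a point): Centre of the flat screwdriver's orange handle; it stands upright, blade down, in a hole of the tool block. z: up along the shaft, x: along the blade's width, y: across its thickness. Handle square, 26 by 26 mm, sides square to x and y, from 50 mm below this point to 44 mm above, then a black cap 7 mm high. About 0.14 kg. In the block the handle's flat underside rests on the block's top.
- driver_tip (a point): Middle of the end edge of the flat screwdriver's blade, on the tool's axis 125 mm below driver_grip; same axes. Blade 14 mm wide (x), 2.4 mm thick (y), 14 mm high, square end; above it a round 8 mm shaft up to the handle.
- tool_block: Fixed wooden tool block, 75 (x) by 170 (y) by 85 mm high, origin at the centre of its underside. Two round upright holes right through, 20 mm wide, slightly chamfered, at x = 0, y = +45 and -45 mm: one holds the flat screwdriver, the other the cross-head one; which is which changes.
- cross_driver_grip (a point): Centre of the black round handle (27 mm thick, 80 mm long) of the cross-head screwdriver in the other hole of the block: not needed, leave it alone.
- scale: Fixed portion scale, cream housing 360 mm long; origin on the table under its middle, x towards its dial, z up. Deck 92 mm high; round steel pan, radius 75 mm, rim 137 mm high, centre at x = -30 mm; sloping dial drum at x = +30 to +200 mm, up to 190 mm high; zero adjuster on the deck at x = -135 mm, y = 0. Delicate: do not strike or lean on it.
- adjuster (a point): Centre of the top face of the brass slotted zero-adjusting screw, upright, 104 mm above the table when not pressed. Head 23 mm across; slot right across it through the centre, 4.2 mm wide, 4 mm deep, square edges. Its axes turn with the screw but do not show the slot, which starts within 50 degrees either side of the scale's x. On a spring: gives from 2.5 N, 1 N per mm, for 2.5 mm, then solid.
- adjuster_collar (a point): Centre of the rim of the fixed steel collar round the screw, 107 mm above the table, 3 mm above the screw's top; bore 26 mm, outside 35 mm. The screw turns with light friction (0.03 N m) and stays where it is left; seen from above, 1 rad clockwise moves the needle 0.4 rad clockwise.
- needle (a joint): Angle of the scale's black needle from the zero mark, rad, seen from in front of the dial: 0 on the middle of the red zero mark (8 mm wide, at the upper edge of the dial, 66 mm from its centre, where the needle's thin end must stand), negative short of it (anticlockwise), positive past it. Starts between about -0.55 and -0.25.
- loaf_centre (a point): Middle of a loose brown loaf, 270 by 105 by 80 mm: leave alone.
- test_weight_centre (a point): Middle of a brass test weight, 48 mm wide, 72 mm high: leave alone.
- bench_scraper_centre (a point): Middle of a steel bench scraper with a wooden handle, lying flat, 130 by 150 by 20 mm: leave alone.
- salt_jar_centre (a point): Middle of a glass salt jar with a blue lid, 80 mm wide, 120 mm high: leave alone.
- mug_centre (a point): Middle of a white mug, 82 mm wide, 92 mm high: leave alone.
Not all that is in view belongs to the job. There is more than one size of the part that bears driver_grip; the job needs the largest.

How it is judged (in metres and radians):
On the way, in this order (a step that is already met when the one before it is completed fails the run):
1. the blade has dropped into the adjuster's slot (z of driver_tip in the frame of adjuster below -0.002 m and horizontal distance between driver_tip and adjuster below 0.005 m), for 0.2 s.
2. the needle has been brought onto the zero mark with the blade in the slot (value of joint needle between -0.06 and 0.06 rad and z of driver_tip in the frame of adjuster below -0.001 m), for 0.2 s.
At the end, for the whole second after the job is handed in: The needle is on the red zero mark (within 0.06 rad of its middle) and the flat screwdriver stands released and at rest in its hole of the tool block, upright within 0.08 rad, its handle down on the block within 4 mm (value of joint needle between -0.06 and 0.06 rad and z of driver_grip in the frame of tool_block between 0.131 and 0.139 m and x of driver_grip in the frame of tool_block between -0.012 and 0.012 m and angle between driver_grip's own z axis and vertical below 0.08 rad and linear speed of driver below 0.02 m/s); the robot touches nothing.
It fails at once if the screwdriver is pressed or wrenched against the scale or its adjuster with more than 18 N (contact force between driver and scale above 18 N).
It fails at once if the robot itself pushes on the scale with more than 5 N (contact force between any of the fingers, the arm and scale above 5 N).
It fails at once if the needle is driven far past the zero mark (value of joint needle above 0.25 rad).
It fails at once if something else on the bench is moved by more than 30 mm (distance of any of cross_driver_grip, loaf_centre, test_weight_centre, bench_scraper_centre, salt_jar_centre, mug_centre from where it was at the start of the episode above 0.03 m).
It also fails if it takes over 72 s, if anything falls off the work surface, if the arm or the gripper's body presses on something with over 40 N, if the wrist force passes 120 N, or if a joint passes its speed limit or range.

## Robot

A 6-joint arm with a two-finger parallel gripper is mounted at the origin on the work surface. World frame = base frame: x ahead of the robot, y to its left, z up, the work surface at z = 0. Lengths are in mm, angles in rad, forces in N, time in s.
With the tool pointing down it reaches from about 300 to 775 mm from the base axis. Payload 14.6 kg.
Tool frame: the origin (TCP) lies between the finger pads; the fingertips stand 8 mm ahead of it and the grasp point (between the pads) lies 11 mm behind it; x points along the fingers, y is the direction in which the jaws open and shut, and the axes are right-handed (so a half turn about x gives the same grasp; the last joint's range is limited). The gripper opens to 94 mm and grips with 3 to 60 N. Pads are 16 mm wide; open, the fingers measure 119 mm over their backs; the gripper's body (75 mm by 177 mm) begins 78 mm behind the grasp point.
Start: joints at [-1.397, 0.3, 1.521, -0, 1.321, -0.067], TCP at [131.157, -534.123, 213.446] pointing down, gripper open.
Joint ranges: [-3.03, 3.03], [-0.79, 2.21], [0.23, 2.52], [-1.04, 4.18], [0, 3.07], [-2.55, 2.55]. Speed limits (rad/s): [2.22, 2.22, 2.57, 3.14, 3.14, 3.14].

## Interface

Orientations are given as [roll, pitch, yaw] about the fixed x, y, z axes, in that order (R = Rz(yaw) Ry(pitch) Rx(roll)).
In Python, from cell import telemetry, camera, calibration, order gives the robot as it stands.
- The arm moves only by the shell command python3 -m handwheel 'ROWS' [FORCE]. ROWS is JSON, a list of rows, each a list of 7 numbers: the turn, a rotation vector about the tool's x, y, z as a fraction of full scale, then the shift along the tool's x, y, z as a fraction of full scale, then the opening, from 0 (shut) to 1 (fully open). A call has 1 to 12 rows; each row is the pose to reach, as a shift and turn from the pose measured when the call began, along the tool's axes at that moment, turning the shorter way round; what a row does not reach only later rows make up. Full scale, the value 1, is 300 mm for a shift and pi rad for a turn. A row lasts 1/8 s, in which the tool goes at most 62.5 mm and 10.7 degrees, less where a joint would pass 70% of its speed; a pose out of reach is approached as far as the arm can. A call with a number of a shift or a turn outside -1 to 1 is refused whole. A call with a gripper value outside its range is refused whole. The fingers move at their own pace and stop on an object; FORCE is the grip in N (left out, the last holds). Time passes only in rows, so rows that repeat a pose let the fingers close. It gives the time, the measured TCP pose, the force and the opening at its end, in the units of the state.
- telemetry.read_state(): the state, without advancing time (a new reading comes with each control period).
- camera(name): name is "side" or "top" or "wrist"; returns the picture (400x640x3 uint8, red, green, blue); there is no depth.
- calibration(name): a dict with "fov_y" (degrees; the focal length in pixels is half the picture's height over the tangent of half this angle, whatever the lens; pixels are square), "cx", "cy" (the principal point, pixels), "position" and "attitude" of the camera in the world. Camera axes: x right, y down, z forward; pixel columns grow to the right and rows downward; lengths in mm; the calibration is good to about 2 mm. A picture is of the moment at which its call begins: read the wrist's pose just before it. calibration takes no time and is no camera call; for the wrist camera it gives the pose at the moment of the call.
- order.sign_off(): hands the job in, once; it reports no verdict.
The state is a dict: "clock": time; "joints": joint angles; "qd": joint speeds; "effort": joint torques, N m; "eef_pos": TCP position; "eef_rot": TCP orientation; "wrist_force": force on the tool from outside, world axes, zero at the start; "moment": the same for the moment, N m; "finger_gap": finger opening in mm.
Only numpy, scipy, OpenCV 4.12 (cv2) and the standard library are available. Lean on these libraries where they do the work, as an engineer would, in place of code of your own. Each camera call takes 0.05 s, during which the arm holds its last target.

## Working session

There is one attempt and no reset: what is moved stays moved. The work goes in short steps, Python scripts to look and compute and a shell command to move; the robot and the scene stay as the last step left them, time stands still between calls to the robot, and variables do not carry over. Pictures are saved under pics/ and viewed, and the job is handed in when it is done.

```bash
ls; mkdir -p pics; python3 - <<'E'
from cell import telemetry,camera,calibration
import cv2
print(telemetry.read_state())
for n in("side","top","wrist"):
    print(n,calibration(n)); cv2.imwrite(f"pics/{n}0.png",camera(n)[:,:,::-1])
E
```

```text
pics
{'clock': 0.0, 'joints': array([-1.39662180e+00,  3.00462612e-01,  1.52159467e+00, -9.95617997e-06,
        1.32071730e+00, -6.66326963e-02]), 'qd': array([-0.00069756, -0.00167156,  0.00047553,  0.00118434,  0.00023788,
       -0.00027319]), 'effort': array([ 1.67595554e-04, -5.31812382e+01, -3.52732265e+01,  7.07774330e-02,
        2.44353869e-02, -1.44768687e-04]), 'eef_pos': array([ 131.09899467, -533.87503565,  212.88524178]), 'eef_rot': array([-1.62927002,  1.56961436,  1.75313233]), 'wrist_force': array([-0.71740541, -0.31996419,  0.11732145]), 'moment': array([ 0.0129535 , -0.02293212,  0.03666408]), 'finger_gap': 93.60722502160871}
side {'fov_y': 48.98427270530868, 'cx': 322.84053622369635, 'cy': 193.38833642240343, 'position': array([ 508.81140869, -991.0726731 ,  669.12576781]), 'attitude': array([-2.07725849,  0.01089606, -0.07330743])}
top {'fov_y': 44.76885528837086, 'cx': 319.9650899527932, 'cy': 199.9492751464935, 'position': array([ 300.78147978,   -8.96280498, 1488.26029665]), 'attitude': array([-2.92967793, -0.00570435, -1.61454553])}
wrist {'fov_y': 65.47845385042852, 'cx': 321.2165181631316, 'cy': 197.39255733474528, 'position': array([ 209.55796338, -513.91403871,  384.08746322]), 'attitude': array([ 2.86330935e+00,  5.94906959e-04, -1.33147844e+00])}
```

View pics/side0.png

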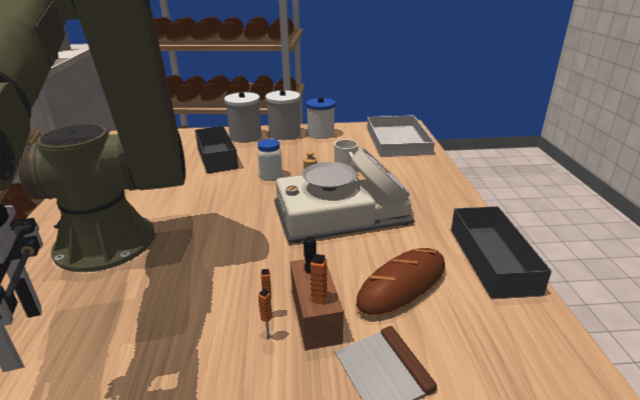

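View pics/top0.png

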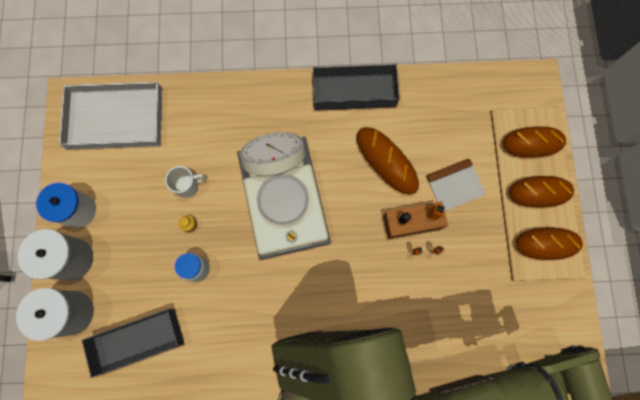

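View pics/wrist0.png

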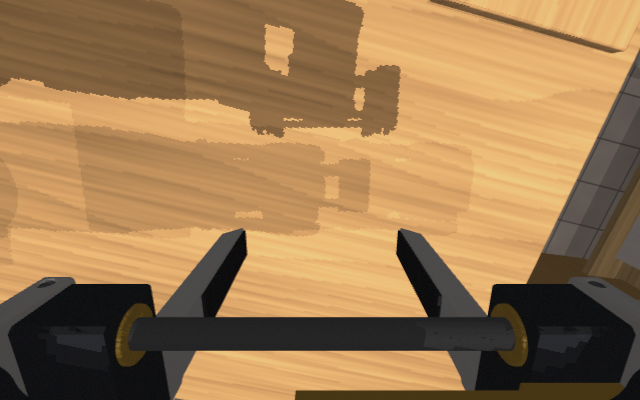

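The pictures show the scale at about (285,200) in the top view with its adjuster near (291,236). The flat driver's orange handle is near (437,210), next to the black cross-head driver at (404,217). I'll zoom in.

```bash
cat > h.py <<'E'
import numpy as np,cv2
from scipy.spatial.transform import Rotation as Ro
from cell import telemetry,camera,calibration
def cam(n):
    c=calibration(n); f=200/np.tan(np.radians(c["fov_y"]/2))
    return f,c["cx"],c["cy"],np.array(c["position"]),Ro.from_euler("xyz",c["attitude"]).as_matrix()
def ray(c,u,v):
    f,cx,cy,p,R=c; d=R@np.array([(u-cx)/f,(v-cy)/f,1]); return p,d/np.linalg.norm(d)
def plane(c,u,v,z):
    p,d=ray(c,u,v); return p+d*(z-p[2])/d[2]
def proj(c,P):
    f,cx,cy,p,R=c; q=R.T@(np.asarray(P,float)-p); return np.array([cx+f*q[0]/q[2],cy+f*q[1]/q[2]])
def tri(c1,a,c2,b):
    p,d=ray(c1,*a);q,e=ray(c2,*b); A=np.stack([d,-e],1); t=np.linalg.lstsq(A,q-p,rcond=None)[0]
    x=p+t[0]*d;y=q+t[1]*e; return (x+y)/2,np.linalg.norm(x-y)
def tcpR(): return Ro.from_euler("xyz",telemetry.read_state()["eef_rot"]).as_matrix()
def crop(im,x0,y0,x1,y1,k,name):
    cv2.imwrite(name,cv2.resize(im[y0:y1,x0:x1,::-1],None,fx=k,fy=k,interpolation=cv2.INTER_CUBIC))
E
python3 - <<'E'
import cv2
from h import *
for n,b in(("top",(230,120,350,270)),("top2",(370,150,500,270)),("side",(240,220,440,370)),("side2",(270,140,420,240))):
    im=cv2.imread(f"pics/{n.strip('2')}0.png")[:,:,::-1]; k=4 if n!="top2" else 5
    crop(im,*b,k,f"pics/{n}_c.png")
print(tcpR())
E
```

```text
[[-1.25673943e-04  2.38450756e-01 -9.71154581e-01]
 [ 8.10666006e-04 -9.71154246e-01 -2.38450779e-01]
 [-9.99999664e-01 -8.17249055e-04 -7.12551386e-05]]
```

View pics/top_c.png

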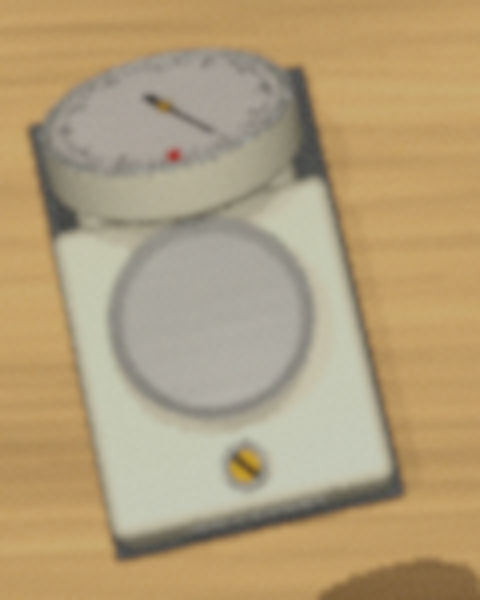

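View pics/top2_c.png

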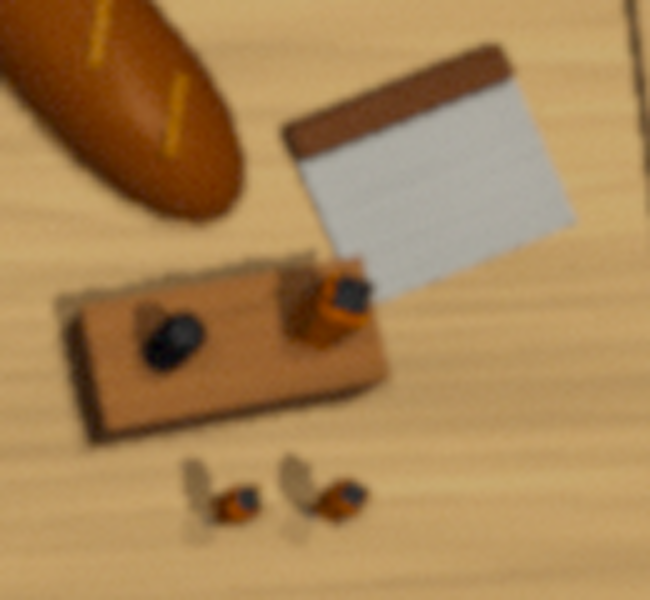

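View pics/side_c.png

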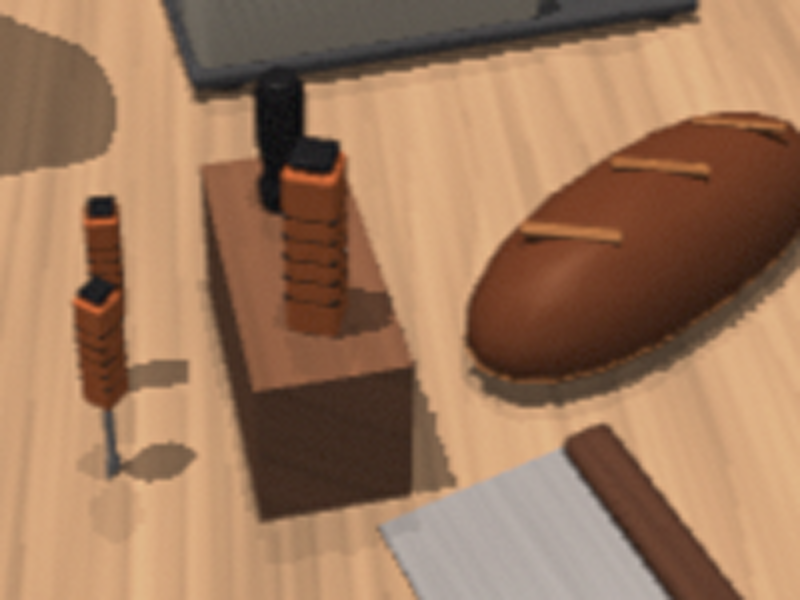

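View pics/side2_c.png

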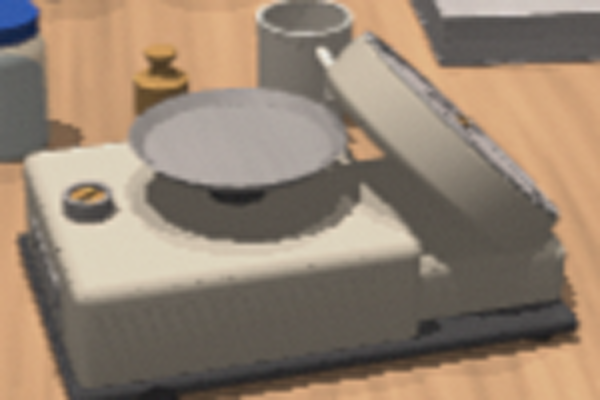

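```bash
python3 - <<'E'
from h import *
t=cam("top");s=cam("side")
T=lambda u,v:(230+(u+.5)/4-.5,120+(v+.5)/4-.5)
T2=lambda u,v:(370+(u+.5)/5-.5,150+(v+.5)/5-.5)
S=lambda u,v:(240+(u+.5)/4-.5,220+(v+.5)/4-.5)
S2=lambda u,v:(270+(u+.5)/4-.5,140+(v+.5)/4-.5)
adj=plane(t,*T(245,466),107);pan=plane(t,*T(210,317),137)
print("adj",adj,"pan",pan,"ang",np.arctan2(*(pan-adj)[1::-1]))
print("adj tri",tri(t,T(245,466),s,S2(89,193)))
print("adj slot",[plane(t,*T(*p),104)[:2] for p in((232,453),(258,479))])
b=[plane(t,*T2(*p),85)[:2] for p in((83,308),(362,260),(385,375),(105,432))]
print("block",b,np.mean(b,0)); d=b[1]-b[0];print(np.arctan2(d[1],d[0]),np.linalg.norm(d),np.linalg.norm(b[2]-b[1]))
print("cap plane",plane(t,*T2(352,294),186),tri(t,T2(352,294),s,S(317,153)))
print("cross",plane(t,*T2(187,328),165))
E
```

```text
adj [495.04267222  58.00138357 107.        ] pan [598.59115966  78.09646862 137.        ] ang 0.19168188486566579
adj tri (array([495.38976681,  58.02802873, 107.18229696]), np.float64(0.74113706826301))
adj slot [array([505.26113065,  67.17896316]), array([485.69502414,  49.13954993])]
block [array([ 559.9218409 , -223.47336222]), array([ 581.71668621, -390.60754978]), array([ 512.52156739, -397.43391037]), array([ 486.03634262, -230.96120553])] [ 535.04910928 -310.61900698]
-1.4411247709927266 168.54925669860899 69.5310266547281
cap plane [ 542.76828582 -355.82383287  186.        ] (array([ 543.05836982, -356.39909225,  183.85178486]), np.float64(0.21512453989359187))
cross [ 531.42892203 -268.06848882  165.        ]
```

```bash
python3 -m handwheel '[[0,0,0,-0.2,-0.02,-0.15,0.6],[0,0,0,-0.29,-0.05,-0.35,0.6],[0,0,0,-0.29,-0.08,-0.55,0.6],[0,0,0,-0.29,-0.12,-0.75,0.6],[0,0,0,-0.29,-0.17,-0.95,0.6],[0,0,0,-0.29,-0.2,-0.98,0.6],[0,0,0,-0.29,-0.2,-0.98,0.6],[0,0,0,-0.29,-0.2,-0.98,0.6]]' 20
python3 - <<'E'
from h import *
print(telemetry.read_state()["joints"])
w=cam("wrist");im=camera("wrist");cv2.imwrite("pics/w1.png",im[:,:,::-1]);print(w)
E
```

```text
clock: 1.15
eef_pos: [401.7, -406.1, 300.0]
eef_rot: [-1.405, 1.57, 1.977]
wrist_force: [0.7, -0.3, 0.5]
finger_gap: 56.6
[-8.55074163e-01  3.00389412e-01  1.32166082e+00  3.09857139e-04
  1.52050997e+00  4.75450731e-01]
(np.float64(311.06335974056714), 321.2165181631316, 197.39255733474528, array([ 480.22270374, -386.16695559,  471.11403478]), array([[ 2.36509623e-01, -9.34144222e-01, -2.67278451e-01],
       [-9.71628996e-01, -2.27538298e-01, -6.45245484e-02],
       [-5.40849711e-04,  2.74956170e-01, -9.61456610e-01]]))
```

View pics/w1.png

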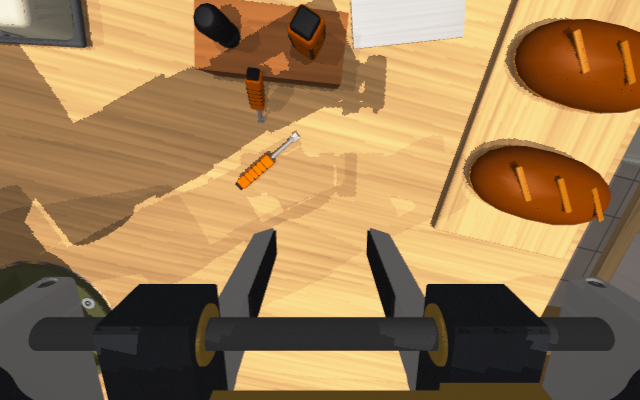

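```bash
python3 - <<'E'
from h import *
im=cv2.imread("pics/w1.png")[:,:,::-1]
crop(im,180,0,360,130,4,"pics/w1c.png")
E
```

```text
(no output)
```

View pics/w1c.png

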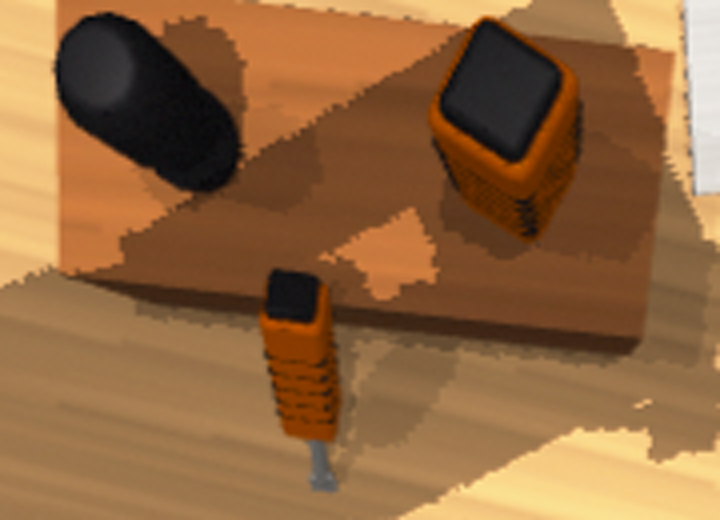

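```bash
python3 - <<'E'
from h import *
im_w=cam("wrist"); w=im_w
W=lambda u,v:(180+(u+.5)/4-.5,(v+.5)/4-.5)
c=np.array([plane(w,*W(*p),186)[:2] for p in((487,20),(562,72),(518,162),(440,108))])
print(c,c.mean(0))
for i in range(4):
    d=c[(i+1)%4]-c[i];print(np.linalg.norm(d),np.arctan2(d[1],d[0])%(np.pi/2))
b=[plane(w,*W(*p),85)[:2] for p in((672,50),(640,338),(60,272))];print(b)
d=b[1]-b[0];print(np.arctan2(d[1],d[0]));d=b[2]-b[1];print(np.arctan2(d[1],d[0]),np.linalg.norm(d))
# bottom corner of handle at block top, nearest
print(plane(w,*W(528,240),86))
R=tcpR();print(R,telemetry.read_state()["eef_pos"])
E
```

```text
[[ 554.80781276 -351.55432491]
 [ 549.25363198 -368.52286485]
 [ 530.82941665 -363.54922925]
 [ 536.88962475 -345.64990851]] [ 542.94512153 -357.31908188]
17.854418825031235 1.254465462298079
19.083730289036613 1.3071301511634945
18.897402072264356 1.2443384415922307
18.86593741918201 1.25248092999594
[array([ 586.18555613, -390.40971123]), array([ 511.67277833, -400.67159602]), array([ 489.56272335, -233.57825757])]
-3.0047337767961393
1.702353649396541 168.54980950987607
[ 529.57636576 -362.88889556   86.        ]
[[-3.06824321e-04  2.37374074e-01 -9.71418270e-01]
 [ 8.17698123e-04 -9.71417931e-01 -2.37374250e-01]
 [-9.99999619e-01 -8.67159089e-04  1.03954312e-04]] [ 401.55347886 -406.31771383  300.07280221]
```

```bash
python3 -m handwheel '[[-0.06,0,0,0,-0.01,-0.1,0.6],[-0.12,0,0,0.05,-0.02,-0.25,0.6],[-0.18,0,0,0.1,-0.035,-0.4,0.6],[-0.24,0,0,0.15,-0.048,-0.497,0.6],[-0.3,0,0,0.2,-0.048,-0.497,0.6],[-0.325,0,0,0.2,-0.048,-0.497,0.6],[-0.325,0,0,0.2,-0.048,-0.497,0.6],[-0.325,0,0,0.2,-0.048,-0.497,0.6]]'
python3 - <<'E'
from h import *
print(telemetry.read_state()["joints"],tcpR())
w=cam("wrist");im=camera("wrist");cv2.imwrite("pics/w2.png",im[:,:,::-1])
print(proj(w,[543,-357,186]))
E
```

```text
clock: 2.2
eef_pos: [542.6, -357.5, 240.3]
eef_rot: [-2.902, 1.57, 1.498]
wrist_force: [-0.4, -0.3, 0.2]
finger_gap: 56.4
[-6.39169286e-01  5.12867169e-01  1.16358855e+00  4.79847837e-04
  1.46544020e+00 -3.26201339e-01] [[ 4.12654089e-05  9.51408422e-01 -3.07931831e-01]
 [ 5.63887223e-04 -3.07931805e-01 -9.51408264e-01]
 [-9.99999840e-01 -1.34378574e-04 -5.49193985e-04]]
[321.43203919 217.70906662]
```

View pics/w2.png

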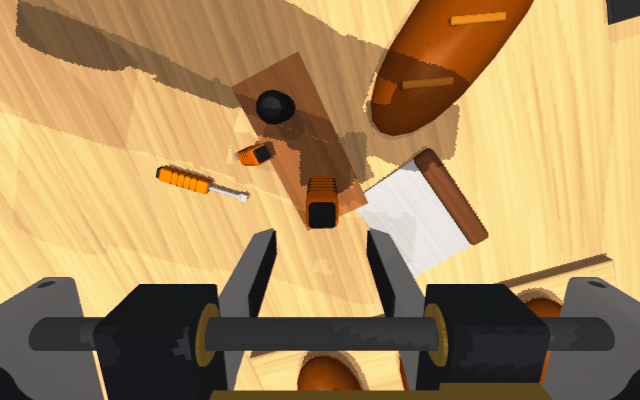

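The cap sits at about (321,216), centred between the fingers and square to them. I'll descend and grip.

```bash
python3 -m handwheel '[[0,0,0,0.15,0,0,0.6],[0,0,0,0.27,0,0,0.6],[0,0,0,0.343,0,0,0.6],[0,0,0,0.343,0,0,0.6],[0,0,0,0.343,0,0,0.6],[0,0,0,0.343,0,0,0],[0,0,0,0.343,0,0,0],[0,0,0,0.343,0,0,0],[0,0,0,0.343,0,0,0],[0,0,0,0.343,0,0,0],[0,0,0,0.343,0,0,0]]' 35
```

```text
clock: 3.62
eef_pos: [542.7, -357.4, 137.6]
eef_rot: [2.956, 1.57, 1.073]
wrist_force: [-0.5, 0.1, 3.2]
finger_gap: 25.9
```

```bash
python3 -m handwheel '[[0,0,0,-0.1,0,0,0],[0,0,0,-0.2,0,0,0],[0,0,0,-0.3,0,0,0],[0,0,0,-0.4,0,0,0],[0,0,0,-0.5,0,0,0],[0,0,0,-0.5,0,0,0],[0,0,0,-0.5,0,0,0]]'
python3 - <<'E'
from h import *
s=telemetry.read_state();p=s["eef_pos"];print(p,s["wrist_force"])
c=cam("side");im=camera("side")
tip=np.array(p)-[0,0,127.6];u=proj(c,tip);print(u)
x,y=map(int,u);crop(im,x-60,y-80,x+60,y+30,6,"pics/s3.png")
print([proj(c,tip+8*np.array([np.cos(a),np.sin(a),0])) for a in(-.31,-.31+np.pi/2)])
E
```

```text
clock: 4.5
eef_pos: [542.4, -357.2, 285.7]
eef_rot: [-2.082, 1.568, 2.318]
wrist_force: [0.1, -0.2, -2.7]
finger_gap: 25.6
[ 542.41689343 -357.24048422  285.72823633] [ 0.07636068 -0.24307513 -2.70997457]
[318.8272828  269.45905672]
[array([323.08012129, 270.0767495 ]), array([319.87806328, 266.76576682])]
```

View pics/s3.png

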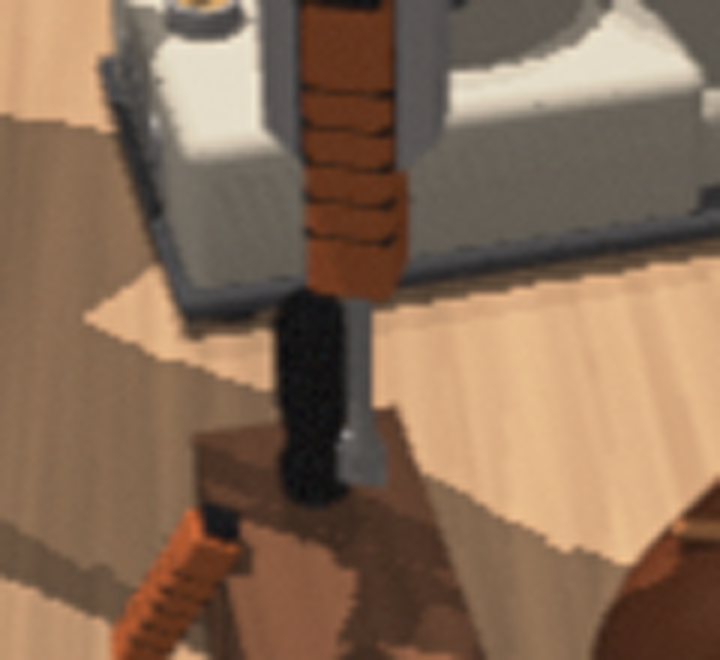

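The blade's width faces the side camera, so it lies along tool y (the tip is seen at (318,269.5), predicted (318.8,269.5)). I'll lift clear of the cross-head driver and travel to the scale.

```bash
python3 -m handwheel '[[0,0,0,-0.12,0,0,0],[-0.02,0,0,-0.2,0,-0.05,0],[-0.08,0,0,-0.2,-0.07,-0.15,0],[-0.14,0,0,-0.2,-0.14,-0.3,0],[-0.2,0,0,-0.2,-0.22,-0.47,0],[-0.26,0,0,-0.2,-0.3,-0.63,0],[-0.32,0,0,-0.2,-0.38,-0.8,0],[-0.336,0,0,-0.2,-0.45,-0.95,0],[-0.336,0,0,-0.2,-0.45,-0.95,0],[-0.336,0,0,-0.2,-0.45,-0.95,0]]'
python3 - <<'E'
from h import *
s=telemetry.read_state();p=s["eef_pos"];R=tcpR();print(s["joints"],R)
im=camera("top");cv2.imwrite("pics/t4.png",im[:,:,::-1]);crop(im,230,120,350,270,4,"pics/t4c.png")
w=camera("wrist");cv2.imwrite("pics/w4.png",w[:,:,::-1])
print("to (495.2,58.2,285.6):",R.T@(np.array([495.2,58.2,285.6])-p)/300)
E
```

```text
clock: 5.8
eef_pos: [501.6, -45.0, 345.5]
eef_rot: [-2.869, 1.567, 2.586]
wrist_force: [0.1, -0.3, -3.1]
finger_gap: 26.0
[-1.62971701e-01  1.30301672e-01  1.42442525e+00  1.48213438e-03
  1.59044350e+00 -9.05594225e-01] [[-0.00328993  0.73667807  0.6762356 ]
 [ 0.00204271  0.6762428  -0.73667598]
 [-0.9999925  -0.00104226 -0.00372961]]
to (495.2,58.2,285.6): [ 0.20032811  0.21705299 -0.26714216]
```

View pics/t4c.png

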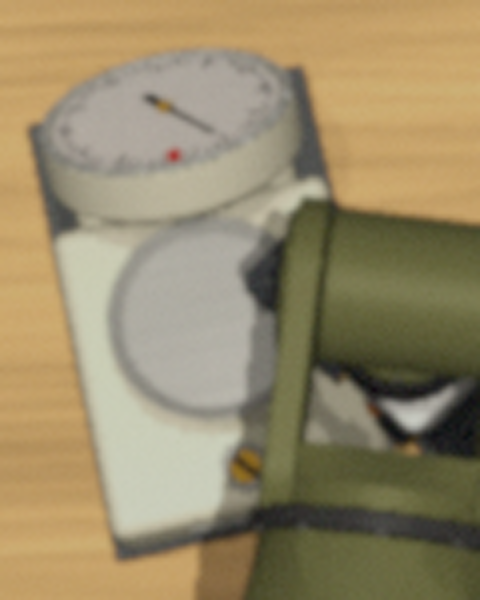

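View pics/w4.png

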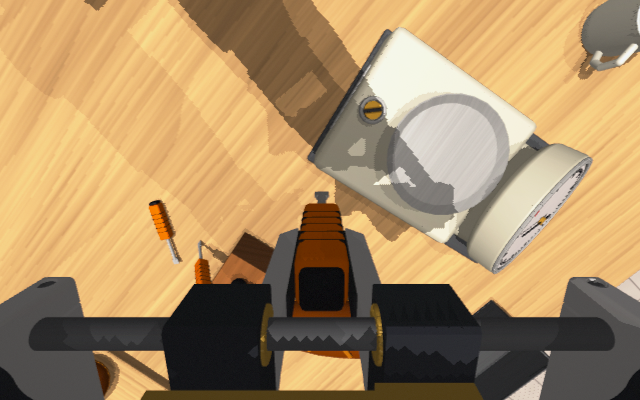

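The wrist view shows the blade tip at about (321,195) and the adjuster at about (372,108), with the slot nearly level in the image. I'll measure those and the needle.

```bash
python3 - <<'E'
from h import *
im=cv2.imread("pics/w4.png")[:,:,::-1]
crop(im,342,78,402,138,10,"pics/w4c.png")
crop(im,290,170,350,215,10,"pics/w4d.png")
w=cam("wrist")
p=telemetry.read_state()["eef_pos"];R=tcpR();print("pred tip",proj(w,p+R@[127.6,0,0]))
# needle: dial plane from dial centre; sloping dial
top=cv2.imread("pics/t4.png")[:,:,::-1];crop(top,238,125,308,175,10,"pics/t4d.png")
E
```

```text
pred tip [320.2556803  192.55861455]
```

View pics/w4c.png

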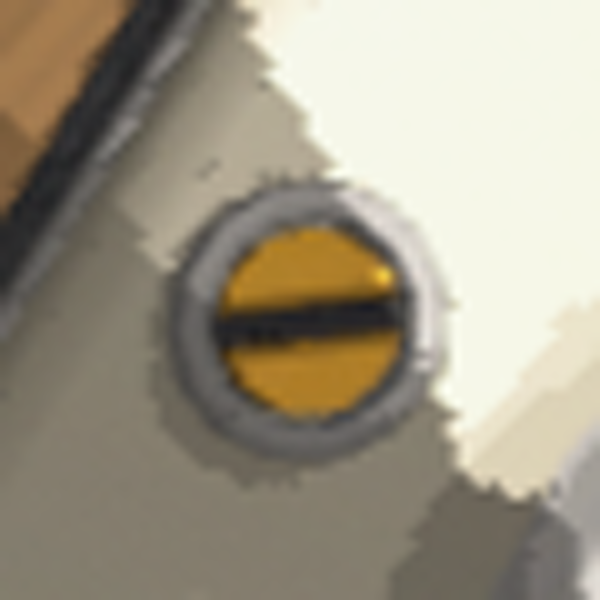

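View pics/w4d.png

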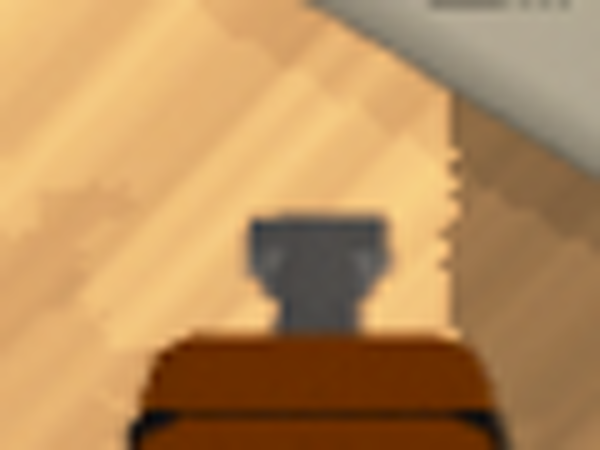

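View pics/t4d.png

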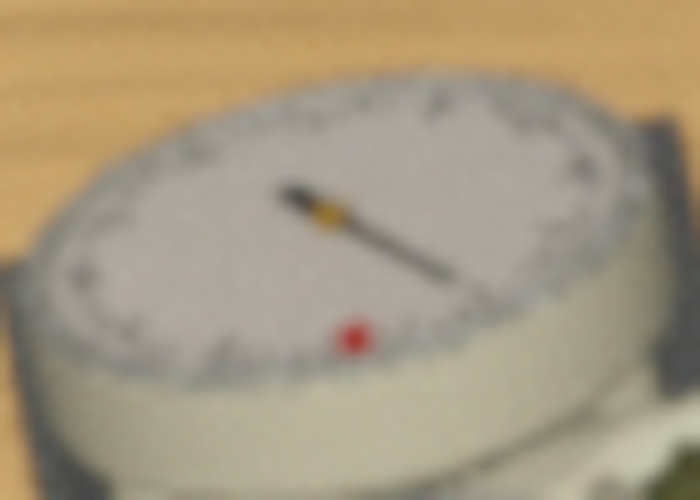

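```bash
cat > needle.py <<'E'
from h import *
from scipy.optimize import least_squares
t=cam("top")
D=lambda u,v:np.array((238+(u+.5)/10-.5,125+(v+.5)/10-.5))
yaw=0.192; C=np.array([495.2,58.2,0])
xs=np.array([np.cos(yaw),np.sin(yaw),0]);ys=np.array([-np.sin(yaw),np.cos(yaw),0]);z=np.array([0,0,1.])
hub0=D(330,214);red0=D(356,338)
def frame(p):
    h,al=p;c=plane(t,*hub0,h);u=-np.cos(al)*xs+np.sin(al)*z;return c,u
r=least_squares(lambda p:proj(t,frame(p)[0]+66*frame(p)[1])-red0,[150,.6])
c0,u0=frame(r.x);n=np.cross(u0,ys);n*=np.sign(n[2])
right=np.cross(u0,n)  # clockwise seen along -n from front
def ang(tip):
    p,d=ray(t,*tip);P=p+d*((c0-p)@n)/(d@n);v=P-c0;return np.arctan2(v@right,v@u0),np.linalg.norm(v)
if __name__=="__main__":
    print(r.x,r.cost,c0,(c0-C)@xs,(c0-C)@ys)
    print(ang(D(450,278)),ang(D(356,338)),ang(D(290,190)))
E
python3 needle.py
python3 - <<'E'
from h import *
w=cam("wrist");W=lambda u,v:(342+(u+.5)/10-.5,78+(v+.5)/10-.5)
print("collar",plane(w,*W(308,323),107),"screw",plane(w,*W(313,320),104))
a=plane(w,*W(215,330),104);b=plane(w,*W(400,312),104);d=b-a;print("slot",np.arctan2(d[1],d[0]),np.linalg.norm(d),(a+b)/2)
R=tcpR();p=telemetry.read_state()["eef_pos"]
print("tool y",np.arctan2(R[1,1],R[0,1]), "tip", plane(w,321.3,191.4,p[2]-127.6),(p+R@[127.6,0,0]))
print(R.T@(np.array([495.2,58.2,104+127.6+20])-(p))/300)
a=plane(w,290+24.8,170+21.7,218);b=plane(w,290+38.8,170+21.5,218);d=b-a;print("blade",np.arctan2(d[1],d[0]),np.linalg.norm(d))
E
```

```text
[-9.95433304  0.59647233] 7.716690386324768e-23 [807.53234263 120.1264216   -9.95433304] 318.4100524963081 1.188449875626702
(np.float64(-0.6134983788048829), np.float64(57.21993763818629)) (np.float64(-1.812266361488892e-13), np.float64(66.00000000005996)) (np.float64(2.574319594871831), np.float64(20.685971831516635))
collar [496.75786421  57.35878143 107.        ] screw [497.32462164  58.3653548  104.        ]
slot 0.8337410660455657 23.649151004295547 [496.88652035  57.79765153 104.        ]
tool y 0.7414452297956593 tip [501.30981245 -43.74651625 218.04963064] [501.3460697  -45.32713953 218.0504864 ]
[ 0.31427935  0.21785681 -0.26873573]
blade 0.7547398221522738 13.921412542525566
```

```bash
sed -i 's/^r=least.*/hz,_=tri(t,hub0,cam("side"),(270+(462+.5)\/4-.5,140+(119+.5)\/4-.5)); print("hub",hz,_)\ndef frame(p):\n    al,yw=p;X=np.array([np.cos(yw),np.sin(yw),0]);c=plane(t,*hub0,hz[2]);return c,-np.cos(al)*X+np.sin(al)*z\nr=least_squares(lambda p:proj(t,frame(p)[0]+66*frame(p)[1])-red0,[.6,.19]);yaw=r.x[1];ys=np.array([-np.sin(yaw),np.cos(yaw),0])/' needle.py; python3 needle.py
python3 - <<'E'
from h import *
R=tcpR();print(R.T@np.array([-4.4,101.4,-93])/300)
E
```

```text
hub [760.49011471 108.40388848 126.43222217] 1.729733336160147
[0.66596908 0.19480157] 4.805765878155371e-23 [761.40143243 108.37507798 126.43222217] 270.8843973161141 -2.3030356640885397
(np.float64(-0.5655303114679127), np.float64(55.668519100837166)) (np.float64(-1.3079316185447843e-13), np.float64(66.00000000004721)) (np.float64(2.6201718565445615), np.float64(20.313732616237015))
[ 0.31074263  0.21770971 -0.25807094]
```

```bash
python3 -m handwheel '[[-0.01,0,0,0.0,0.1,-0.12,0],[-0.025,0,0,0.05,0.218,-0.258,0],[-0.025,0,0,0.15,0.218,-0.258,0],[-0.025,0,0,0.25,0.218,-0.258,0],[-0.025,0,0,0.311,0.218,-0.258,0],[-0.025,0,0,0.311,0.218,-0.258,0],[-0.025,0,0,0.311,0.218,-0.258,0]]'
python3 - <<'E'
from h import *
s=telemetry.read_state();p=s["eef_pos"];R=tcpR();print(s["joints"],R)
w=cam("wrist");im=camera("wrist");cv2.imwrite("pics/w5.png",im[:,:,::-1])
u=proj(w,p+R@[127.6,0,0]);print(u);x,y=int(u[0]),int(u[1])-8;crop(im,x-35,y-30,x+35,y+30,10,"pics/w5c.png");print(x-35,y-30)
im=camera("side");cv2.imwrite("pics/s5.png",im[:,:,::-1]);crop(im,260,150,350,220,8,"pics/s5c.png")
E
```

```text
clock: 6.78
eef_pos: [497.8, 55.3, 253.3]
eef_rot: [3.123, 1.568, 2.371]
wrist_force: [-0.1, 1.0, -0.7]
finger_gap: 25.8
[ 0.03639693  0.1612667   1.59778782  0.00220038  1.38461116 -0.78300192] [[-2.14989793e-03  6.82959897e-01  7.30452707e-01]
 [ 2.08550310e-03  7.30455869e-01 -6.82956715e-01]
 [-9.99995514e-01  5.50741555e-05 -2.99472054e-03]]
[320.21487389 192.47310145]
285 154
```

View pics/w5c.png

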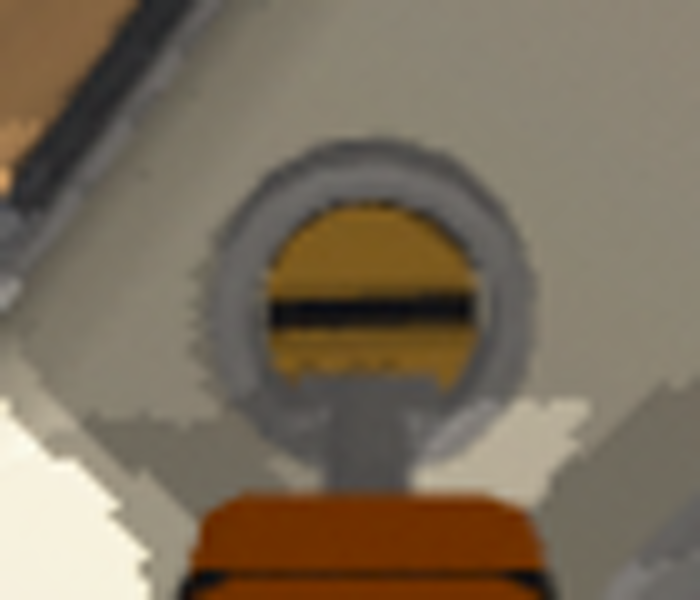

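View pics/s5c.png

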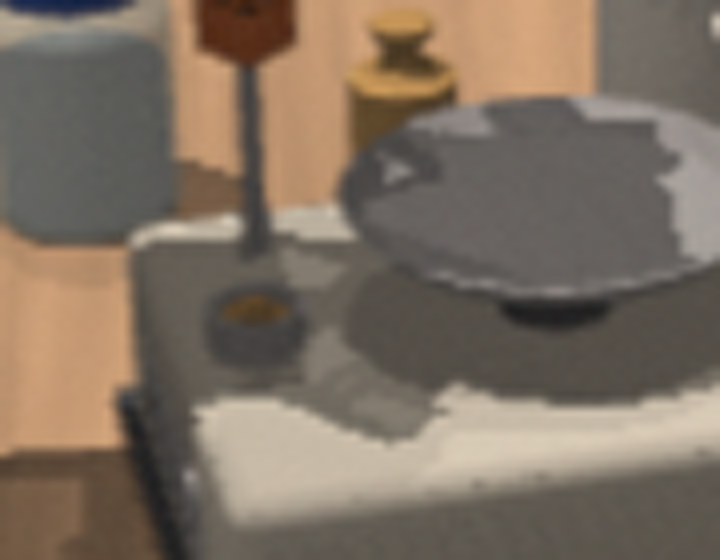

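```bash
python3 - <<'E'
from h import *
w=cam("wrist");W=lambda u,v:(285+(u+.5)/10-.5,154+(v+.5)/10-.5)
s=telemetry.read_state();p=s["eef_pos"];R=tcpR();zt=p[2]-127.6
a=plane(w,*W(270,315),104);b=plane(w,*W(472,305),104);d=b-a;print("slot",np.arctan2(d[1],d[0]),np.linalg.norm(d),(a+b)/2)
print("collar",plane(w,*W(371,303),107))
a=plane(w,*W(300,377),zt);b=plane(w,*W(448,377),zt);e=b-a;print("blade",np.arctan2(e[1],e[0]),np.linalg.norm(e),(a+b)/2,"calc",p+R@[127.6,0,0])
sl=plane(w,*W(371,310),104);D=sl-(a+b)/2;D[2]=0;print("tool shift",R.T@D,"tool y",np.arctan2(R[1,1],R[0,1]),zt)
c=cam("side");S=lambda u,v:(260+(u+.5)/8-.5,150+(v+.5)/8-.5)
print("side tip plane",plane(c,*S(256,254),zt),"adj",plane(c,*S(255,314),107))
E
```

```text
slot 0.8685153263409248 21.43804805937648 [496.50907713  58.84005735 104.        ]
collar [495.4273971   59.84835265 107.        ]
blade 0.8176491781786518 14.707652747403875 [497.82483051  57.94711148 125.86098422] calc [497.59092752  55.82293779 125.86143654]
tool shift [ 0.00403046 -0.2411747  -1.57127531] tool y 0.8194657708482224 125.86098421620412
side tip plane [495.78575766  60.69501605 125.86098422] adj [494.51117221  53.26563126 107.        ]
```

```bash
python3 -m handwheel '[[-0.016,0,0,0.02,0,-0.005,0],[-0.016,0,0,0.05,0,-0.005,0],[-0.016,0,0,0.05,0,-0.005,0],[-0.016,0,0,0.05,0,-0.005,0]]'
python3 - <<'E'
from h import *
s=telemetry.read_state();p=s["eef_pos"];R=tcpR();print(R)
w=cam("wrist");im=camera("wrist");cv2.imwrite("pics/w6.png",im[:,:,::-1])
print(proj(w,p+R@[127.6,0,0]));crop(im,285,154,355,214,10,"pics/w6c.png")
im=camera("side");cv2.imwrite("pics/s6.png",im[:,:,::-1]);crop(im,260,150,350,220,8,"pics/s6c.png")
E
```

```text
clock: 7.38
eef_pos: [496.8, 56.6, 238.7]
eef_rot: [2.893, 1.568, 2.191]
wrist_force: [-0.9, 0.3, -0.8]
finger_gap: 25.7
[[-1.50432154e-03  6.45482903e-01  7.63773238e-01]
 [ 2.10473583e-03  7.63774454e-01 -6.45479786e-01]
 [-9.99996654e-01  6.36531753e-04 -2.50753335e-03]]
[320.20058014 192.39366278]
```

View pics/w6c.png

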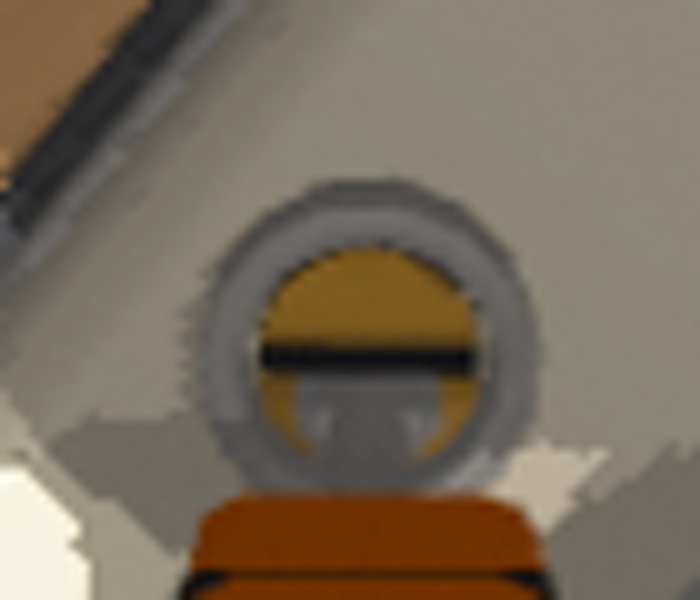

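View pics/s6c.png

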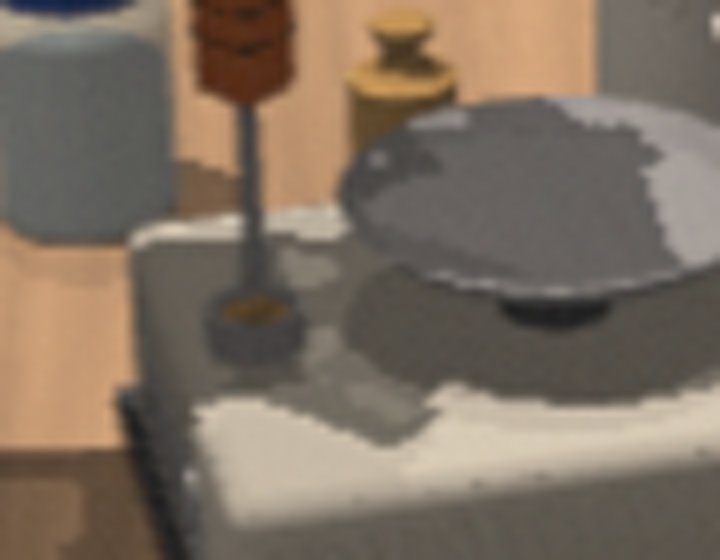

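```bash
python3 - <<'E'
from h import *
w=cam("wrist");W=lambda u,v:(285+(u+.5)/10-.5,154+(v+.5)/10-.5)
s=telemetry.read_state();p=s["eef_pos"];R=tcpR();zt=p[2]-127.6
for zz in (zt,zt-2):
  T=plane(w,*W(370,376),zz)
  for v in(343,358,362,375):
    D=plane(w,*W(368,v),104)-T;D[2]=0;print(zz,v,R.T@D)
D=plane(w,*W(370,348),107)-T;D[2]=0;print("collar",R.T@D)
E
```

```text
111.12992042668995 343 [ 0.00352548 -0.18246427 -1.57866006]
111.12992042668995 358 [-1.30641634e-04 -1.84679166e-01 -7.83405483e-03]
111.12992042668995 362 [-0.0011073  -0.18527083  0.4117788 ]
111.12992042668995 375 [-0.00428635 -0.18719672  1.77763765]
109.12992042668995 343 [ 0.00475076 -0.18699168 -2.10692209]
109.12992042668995 358 [ 0.00109465 -0.18920658 -0.53609608]
109.12992042668995 362 [ 1.17990883e-04 -1.89798240e-01 -1.16483226e-01]
109.12992042668995 375 [-0.00306106 -0.19172413  1.24937562]
collar [ 0.00546676  0.00841014 -2.34698967]
```

```bash
python3 -m handwheel '[[0,0,0,0.005,-0.0006,-0.004,0],[0,0,0,0.013,-0.0006,-0.004,0],[0,0,0,0.02,-0.0006,-0.004,0],[0,0,0,0.02,-0.0006,-0.004,0],[0,0,0,0.02,-0.0006,-0.004,0]]'
python3 - <<'E'
from h import *
s=telemetry.read_state();p=s["eef_pos"];R=tcpR();print(p,p[2]-127.6,s["wrist_force"],s["moment"])
w=cam("wrist");im=camera("wrist");crop(im,285,154,355,214,10,"pics/w7c.png")
E
```

```text
clock: 8.1
eef_pos: [495.8, 57.2, 232.8]
eef_rot: [2.796, 1.568, 2.094]
wrist_force: [0.3, -0.1, -1.5]
finger_gap: 25.8
[495.77795491  57.24037142 232.76713637] 105.16713636533083 [ 0.28334208 -0.08926942 -1.47144008] [-0.02847707 -0.13111196  0.00734825]
```

View pics/w7c.png

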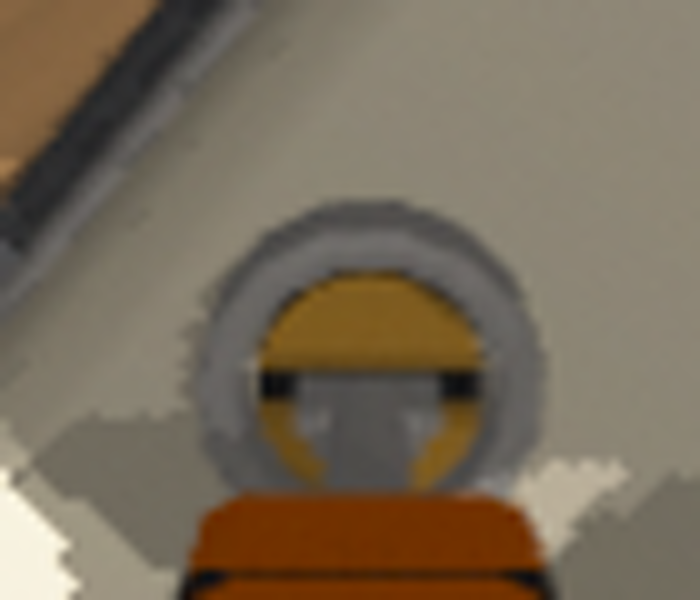

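```bash
python3 -m handwheel '[[0,0,0,0.0,0,0.0013,0],[0,0,0,0.004,0,0.0013,0],[0,0,0,0.007,0,0.0013,0],[0,0,0,0.010,0,0.0013,0],[0,0,0,0.010,0,0.0013,0]]'
python3 - <<'E'
from h import *
s=telemetry.read_state();p=s["eef_pos"];R=tcpR();print(p,p[2]-127.6,s["wrist_force"],s["moment"])
w=cam("wrist");im=camera("wrist");crop(im,285,154,355,214,10,"pics/w8c.png")
E
```

```text
clock: 8.78
eef_pos: [496.1, 57.0, 229.7]
eef_rot: [2.824, 1.568, 2.123]
wrist_force: [-0.5, 0.1, -1.6]
finger_gap: 25.7
[496.06894688  57.01672688 229.68958407] 102.08958407488495 [-0.54586198  0.10017189 -1.61166598] [-0.00885165 -0.16033574 -0.00623919]
```

View pics/w8c.png

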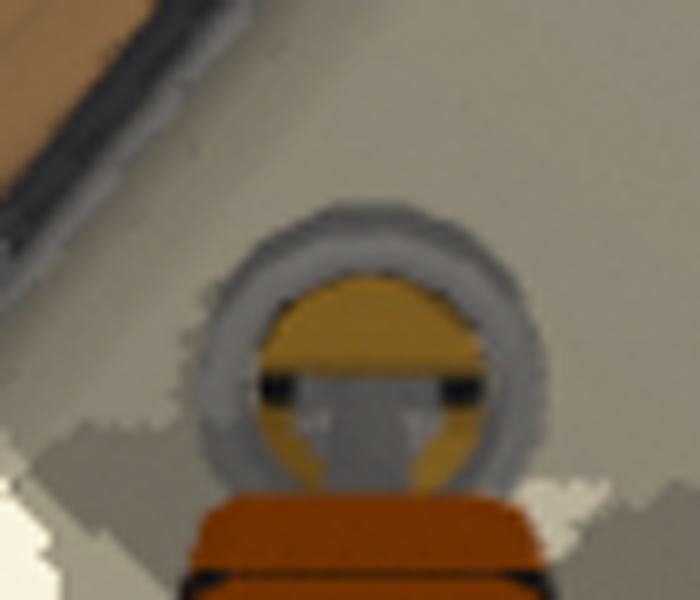

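No vertical reaction (-1.6 N, which is just the tool's weight), so the blade is entering the slot. I'll go a little deeper.

```bash
python3 -m handwheel '[[0,0,0,0.002,0,0,0],[0,0,0,0.004,0,0,0],[0,0,0,0.004,0,0,0],[0,0,0,0.004,0,0,0]]'
python3 - <<'E'
from h import *
s=telemetry.read_state();p=s["eef_pos"];R=tcpR();print(p,p[2]-127.6,s["wrist_force"],s["moment"],R)
E
```

```text
clock: 9.32
eef_pos: [496.1, 57.0, 228.6]
eef_rot: [2.777, 1.568, 2.076]
wrist_force: [0.1, -0.5, -1.1]
finger_gap: 25.9
[496.09154661  57.01388693 228.58269997] 100.98269996918009 [ 0.0743236  -0.54911794 -1.07259248] [-0.01396499 -0.13777663 -0.0349358 ] [[-1.17830714e-03  6.45333695e-01  7.63899885e-01]
 [ 2.13195419e-03  7.63900300e-01 -6.45330757e-01]
 [-9.99997033e-01  8.68201722e-04 -2.27593105e-03]]
```

```bash
python3 -m handwheel '[[0.02,0,0,0,0,0,0],[0.04,0,0,0,0,0,0],[0.06,0,0,0,0,0,0],[0.08,0,0,0,0,0,0],[0.1,0,0,0,0,0,0],[0.12,0,0,0,0,0,0],[0.12,0,0,0,0,0,0]]'
python3 - <<'E'
from h import *
s=telemetry.read_state();p=s["eef_pos"];R=tcpR();print(p,p[2]-127.6,s["wrist_force"],s["moment"],np.arctan2(R[1,1],R[0,1]))
w=cam("wrist");im=camera("wrist");crop(im,285,154,355,214,10,"pics/w9c.png")
im=camera("top");crop(im,238,125,308,175,10,"pics/t9.png")
E
```

```text
clock: 10.2
eef_pos: [496.1, 56.9, 228.6]
eef_rot: [-3.13, 1.569, 2.075]
wrist_force: [0.4, -1.0, -1.3]
finger_gap: 26.2
[496.14317378  56.88148962 228.60296665] 101.00296664658711 [ 0.35410927 -1.04665896 -1.33161381] [-0.34498739 -0.25405073 -0.00389101] 0.49270260532565574
```

View pics/w9c.png

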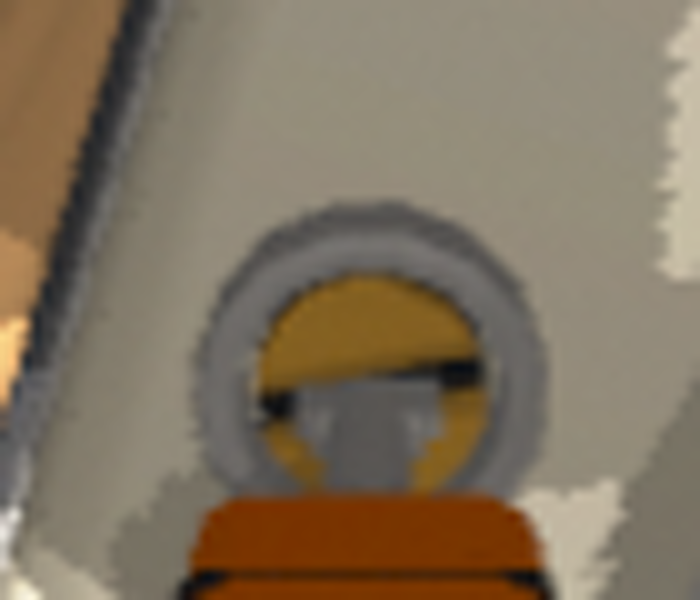

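View pics/t9.png

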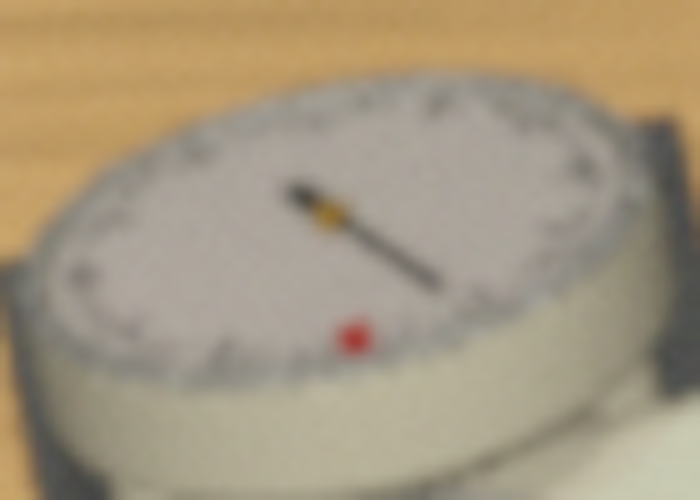

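The blade is driving the screw; the slot lags it by the play, and the needle tip moved from (450,278) to (440,290). I'll continue.

```bash
python3 -m handwheel '[[0.025,0,0,0,0,0,0],[0.05,0,0,0,0,0,0],[0.075,0,0,0,0,0,0],[0.1,0,0,0,0,0,0],[0.125,0,0,0,0,0,0],[0.15,0,0,0,0,0,0],[0.175,0,0,0,0,0,0],[0.2,0,0,0,0,0,0],[0.2,0,0,0,0,0,0]]'
cat > look.py <<'E'
import sys
from h import *
from needle import *
s=telemetry.read_state();p=s["eef_pos"];R=tcpR();print(s["clock"],p,p[2]-127.6,s["wrist_force"],s["moment"],np.arctan2(R[1,1],R[0,1]),s["joints"][5])
im=camera("top");crop(im,238,125,308,175,10,f"pics/t{sys.argv[1]}.png")
im2=camera("wrist");crop(im2,285,154,355,214,10,f"pics/w{sys.argv[1]}.png")
# darkest point at given radii on the dial plane
g=cv2.cvtColor(im,cv2.COLOR_RGB2GRAY).astype(np.float32)
th=np.linspace(-.9,.4,261);acc=np.zeros_like(th)
for r_ in np.arange(22,52,2.):
    uv=np.array([proj(t,c0+r_*(np.cos(a)*u0+np.sin(a)*right)) for a in th],np.float32)
    acc+=cv2.remap(g,uv[:,:1].copy(),uv[:,1:].copy(),cv2.INTER_LINEAR)[:,0]
m=np.median(acc)-acc;m[m<m.max()*.4]=0;print("needle",(m*th).sum()/m.sum())
E
python3 look.py 10
```

```text
clock: 11.42
eef_pos: [496.1, 56.9, 228.6]
eef_rot: [-2.505, 1.569, 2.074]
wrist_force: [-0.4, -0.2, -1.4]
finger_gap: 25.6
hub [760.49011471 108.40388848 126.43222217] 1.729733336160147
11.425 [496.10692522  56.94979157 228.60894587] 101.0089458682292 [-0.38322212 -0.16973382 -1.35542627] [-0.14765327 -0.12495487  0.04137581] -0.13308096695348684 0.17244252373611169
needle -0.19455518618801845
```

View pics/t10.png

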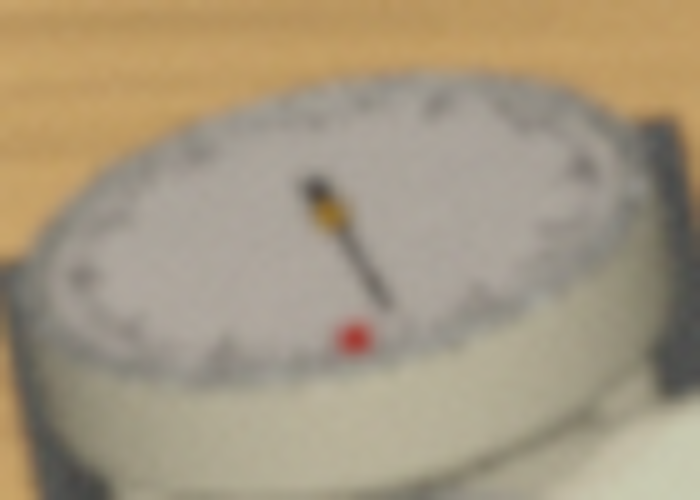

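View pics/w10.png

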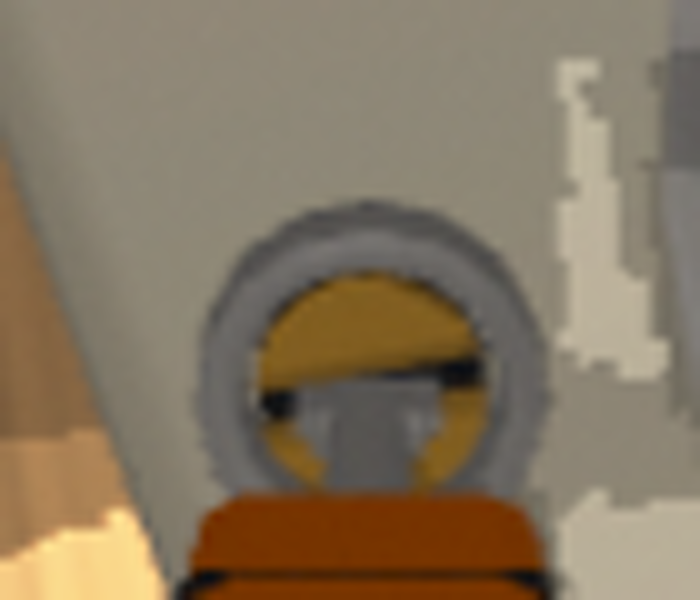

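```bash
python3 -m handwheel '[[0.025,0,0,0,0,0,0],[0.05,0,0,0,0,0,0],[0.075,0,0,0,0,0,0],[0.1,0,0,0,0,0,0],[0.125,0,0,0,0,0,0],[0.14,0,0,0,0,0,0],[0.14,0,0,0,0,0,0]]'
python3 look.py 11
```

```text
clock: 12.4
eef_pos: [496.1, 57.0, 228.6]
eef_rot: [-2.093, 1.568, 2.049]
wrist_force: [0.1, 0.4, -2.2]
finger_gap: 25.7
hub [760.49011471 108.40388848 126.43222217] 1.729733336160147
12.4 [496.12288749  57.02322695 228.61267619] 101.01267619429109 [ 0.10826622  0.41941204 -2.2429839 ] [ 0.02676984 -0.05792451  0.03844327] -0.5701022269922231 0.6095079275793143
needle 0.005412600991587267
```

View pics/t11.png

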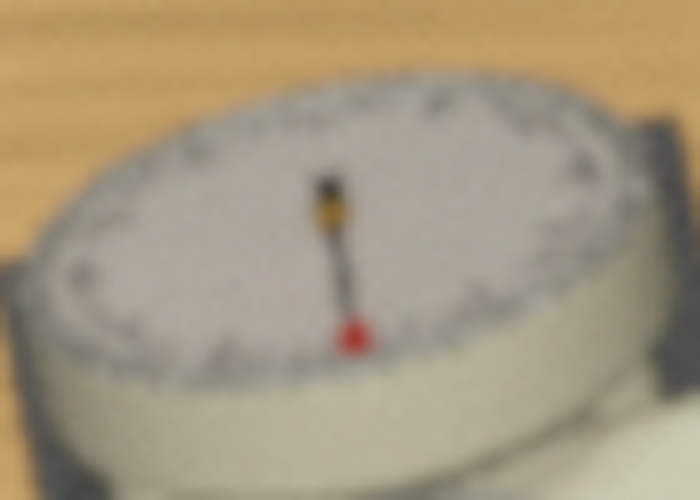

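The needle now lies over the red mark, tip at about (352,325) and measured +0.005 rad. I'll hold briefly, back off within the play, and lift straight out.

```bash
python3 -m handwheel '[[0,0,0,0,0,0,0],[0,0,0,0,0,0,0],[-0.02,0,0,0,0,0,0],[-0.02,0,0,-0.005,0,0,0],[-0.02,0,0,-0.015,0,0,0],[-0.02,0,0,-0.03,0,0,0],[-0.02,0,0,-0.1,0,0,0],[-0.02,0,0,-0.2,0,0,0],[-0.02,0,0,-0.3,0,0,0],[-0.02,0,0,-0.39,0,0,0],[-0.02,0,0,-0.39,0,0,0]]'
python3 look.py 12
python3 - <<'E'
from h import *
R=tcpR();p=telemetry.read_state()["eef_pos"]
d=np.array([542.7,-357.4,p[2]])-p
print(np.linalg.norm(d),R.T@d/300,np.arctan2(R[1,1],R[0,1]))
E
```

```text
clock: 13.88
eef_pos: [496.6, 56.8, 347.2]
eef_rot: [2.84, 1.568, 0.762]
wrist_force: [-0.5, 0.8, -1.3]
finger_gap: 25.7
hub [760.49011471 108.40388848 126.43222217] 1.729733336160147
13.875 [496.6483701   56.77981871 347.21921878] 219.6192187766645 [-0.53926103  0.78299091 -1.25066073] [-0.06479604 -0.04937031  0.02517288] -0.5073698808736486 0.5468315380839694
needle 0.005062122073045719
416.7571038143592 [-0.0031098   0.80644661  1.13114279] -0.5072508704133333
```

View pics/t12.png

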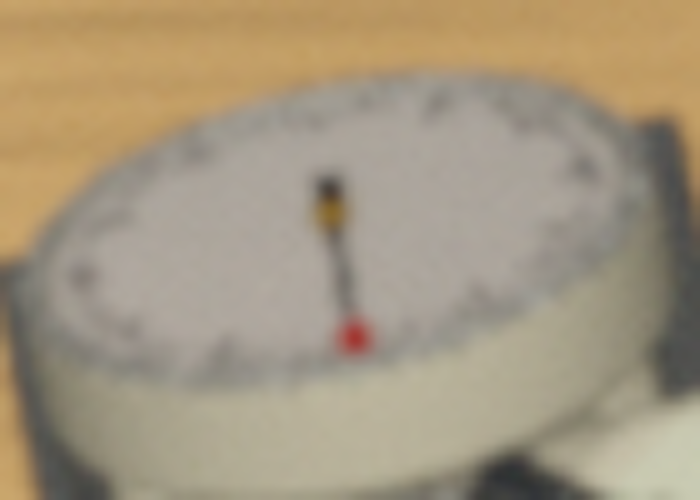

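```bash
python3 -m handwheel '[[-0.02,0,0,0,0.1,0.14,0],[-0.05,0,0,0,0.2,0.28,0],[-0.063,0,0,0,0.3,0.42,0],[-0.063,0,0,0,0.4,0.56,0],[-0.063,0,0,0,0.5,0.7,0],[-0.063,0,0,0,0.6,0.84,0],[-0.063,0,0,0,0.6,0.84,0],[-0.063,0,0,0,0.6,0.84,0]]'
python3 - <<'E'
from h import *
R=tcpR();p=telemetry.read_state()["eef_pos"];print(p,R)
tip=p+R@[127.6,0,0]
print(R.T@(np.array([542.8,-357.3,347])-p)/300,np.arctan2(R[1,1],R[0,1]))
E
```

```text
clock: 14.98
eef_pos: [530.8, -250.6, 342.7]
eef_rot: [-1.973, 1.566, 2.43]
wrist_force: [0.8, 0.9, -0.7]
finger_gap: 25.6
[ 530.82500339 -250.55848075  342.71971973] [[-0.0036248   0.95245803 -0.30464827]
 [ 0.00312686 -0.30463799 -0.95246308]
 [-0.99998854 -0.00440508 -0.00187395]]
[-0.01552468  0.14634783  0.32670391] -0.30956143359922467
```

```bash
python3 -m handwheel '[[0,0,0,-0.01,0.07,0.16,0],[0,0,0,-0.01,0.146,0.327,0],[0,0,0,0.1,0.146,0.327,0],[0,0,0,0.2,0.146,0.327,0],[0,0,0,0.3,0.146,0.327,0],[0,0,0,0.34,0.146,0.327,0],[0,0,0,0.34,0.146,0.327,0],[0,0,0,0.34,0.146,0.327,0]]'
python3 - <<'E'
from h import *
R=tcpR();p=telemetry.read_state()["eef_pos"];print(p,R)
tip=p+R@[127.6,0,0];print(tip)
for n in("wrist","side"):
    im=camera(n);u=proj(cam(n),tip);print(n,u);x,y=map(int,u);crop(im,x-50,y-40,x+50,y+35,8,f"pics/{n}13.png")
E
```

```text
clock: 15.98
eef_pos: [542.7, -357.0, 241.9]
eef_rot: [-2.046, 1.568, 2.357]
wrist_force: [0.2, 0.5, -1.3]
finger_gap: 25.3
[ 542.72685805 -356.96169547  241.85885904] [[-0.00192971  0.95257267 -0.30430509]
 [ 0.00192654 -0.30430155 -0.95257381]
 [-0.99999628 -0.00242444 -0.00124796]]
[ 542.48062741 -356.71586902  114.25933341]
wrist [321.0697686  193.29501323]
side [319.20095718 287.73976529]
```

View pics/wrist13.png

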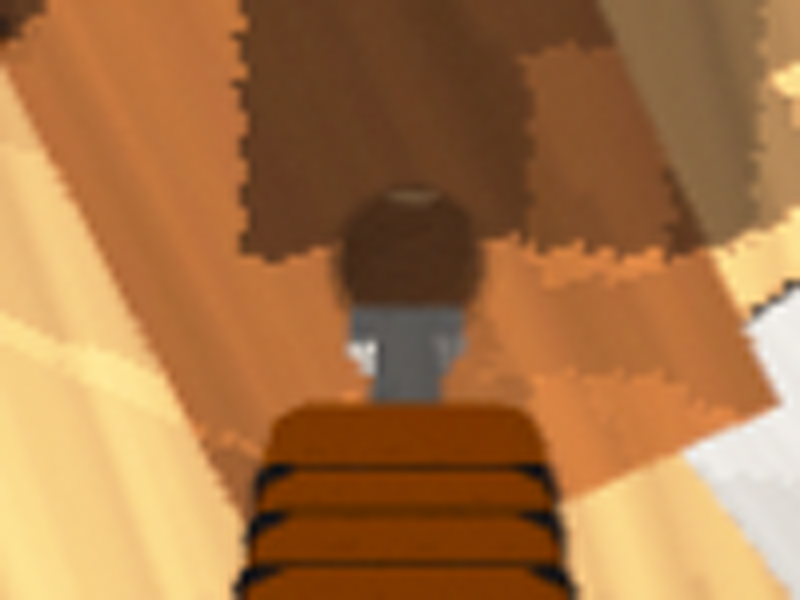

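View pics/side13.png

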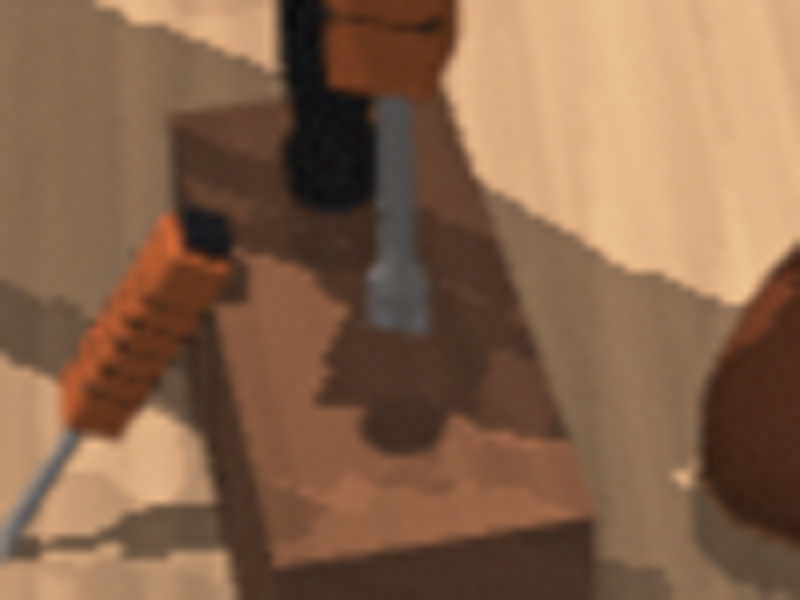

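```bash
python3 - <<'E'
from h import *
w=cam("wrist");R=tcpR();p=telemetry.read_state()["eef_pos"];tip=p+R@[127.6,0,0]
h=plane(w,271+410.5/8-.5,153+260/8-.5,85);print(h)
d=h-tip;d[2]=0;print(R.T@d/300, (p[2]-137.6)/300)
E
```

```text
[ 543.52567305 -355.60636956   85.        ]
[-5.74553576e-07  2.65496217e-03 -5.15702790e-03] 0.3465430452404535
```

```bash
python3 -m handwheel '[[0,0,0,0.05,0.002,-0.002,0],[0,0,0,0.12,0.002,-0.002,0],[0,0,0,0.19,0.002,-0.002,0],[0,0,0,0.26,0.002,-0.002,0],[0,0,0,0.31,0.002,-0.002,0],[0,0,0,0.335,0.002,-0.002,0],[0,0,0,0.344,0.002,-0.002,0],[0,0,0,0.344,0.002,-0.002,0]]'
```

```text
clock: 17.08
eef_pos: [543.3, -356.6, 138.8]
eef_rot: [-2.085, 1.569, 2.318]
wrist_force: [-0.5, 0.6, -1.2]
finger_gap: 25.6
```

No contact forces on the way down, and it is about 1 mm above seated. I'll release and retreat upward.

```bash
python3 -m handwheel '[[0,0,0,0.004,0,0,0],[0,0,0,0.004,0,0,0],[0,0,0,0.004,0,0,0.6],[0,0,0,0.004,0,0,0.6],[0,0,0,0.004,0,0,0.6],[0,0,0,0.004,0,0,0.6],[0,0,0,-0.1,0,0,0.6],[0,0,0,-0.25,0,0,0.6],[0,0,0,-0.4,0,0,0.6],[0,0,0,-0.5,0,0,0.6],[0,0,0,-0.5,0,0,0.6]]'
python3 look.py 14
python3 - <<'E'
from h import *
for n in("wrist","side"):
    im=camera(n);P=[543,-357,150];x,y=map(int,proj(cam(n),P));x=max(x,75);print(n,x,y);crop(im,x-75,max(y-60,0),x+75,y+50,5,f"pics/{n}14.png")
cv2.imwrite("pics/side14f.png",camera("side")[:,:,::-1])
c=cam("side");print([proj(c,[543,-357,z]) for z in(85,179,186)])
E
```

```text
clock: 18.45
eef_pos: [544.0, -357.2, 291.2]
eef_rot: [1.412, 1.569, -0.468]
wrist_force: [0.3, -0.3, -0.9]
finger_gap: 56.2
hub [760.49011471 108.40388848 126.43222217] 1.729733336160147
18.45 [ 543.95479968 -357.18310672  291.19542869] 163.59542868893593 [ 0.27560253 -0.33453441 -0.90421505] [-0.04491978 -0.04995554 -0.05735294] -0.30946123242024126 -0.32797811166950674
needle 0.0053726426591109875
wrist 321 191
side 319 272
[array([319.7105708 , 299.62139154]), array([318.96356601, 260.22387544]), array([318.90448648, 257.10798276])]
```

View pics/wrist14.png

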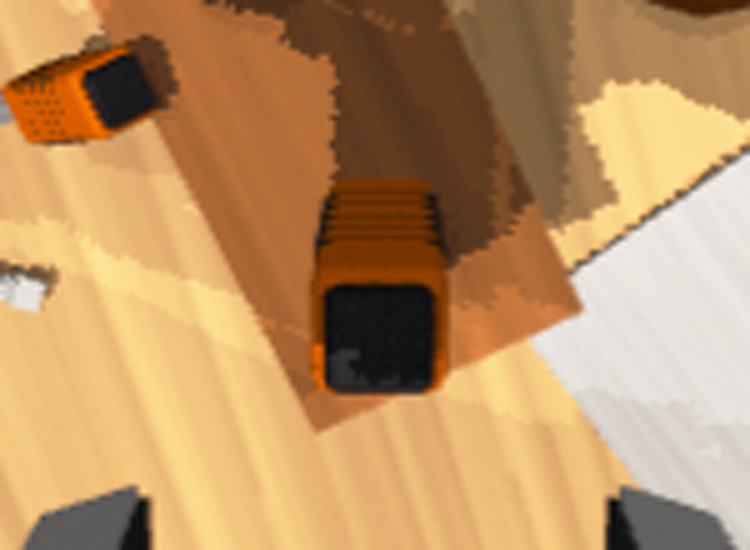

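View pics/side14.png

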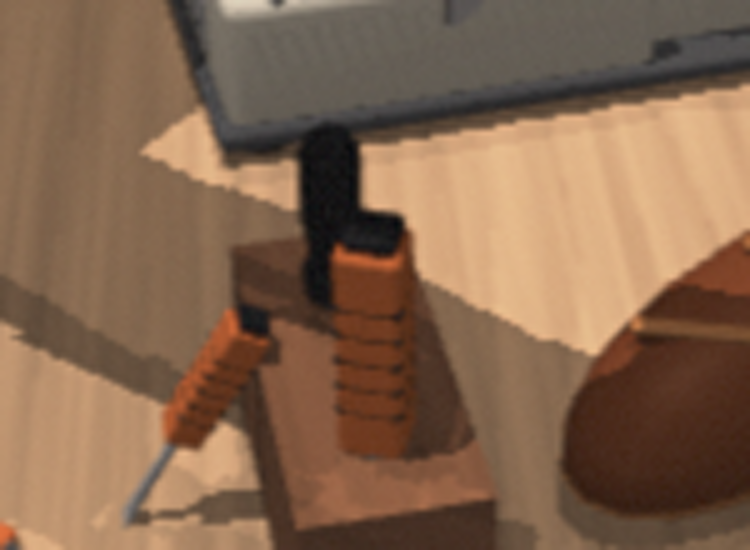

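View pics/side14f.png

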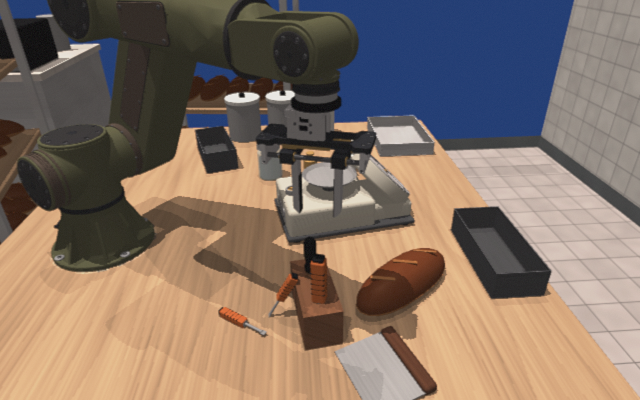

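View pics/t14.png

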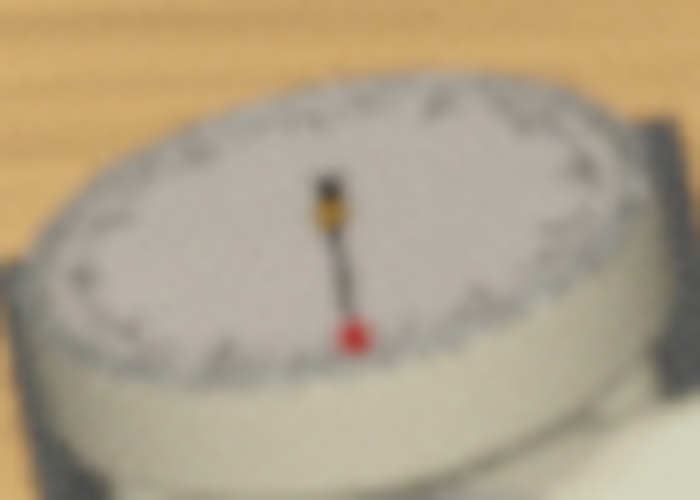

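The driver stands upright with its handle flat on the block. Its cap is at about (319,258) in the side view, against a predicted (318.9,257.1). The gripper is open and about 100 mm above it. I'll hand in.

```bash
python3 -c "
from cell import order
print(order.sign_off())"
```

```text
the job is handed in; nothing more can be done
None
```

The scale's needle now stands on the red zero mark, the flat screwdriver is back in its hole, and I handed the job in at about 18.5 s of the 72 s allowed. The hand-in reports no verdict.

- **Adjusting:** I fitted the blade about 3 mm deep into the adjuster slot and felt no upward push. I then turned it clockwise about 1.4 rad in small steps. The sideways and vertical force readings stayed within about 1 N of the tool's own weight.
- **Needle:** The top camera puts it at about +0.005 rad, with the thin end over the red mark. It did not move when the blade came out.
- **Screwdriver:** It is released, upright, with its handle flat on the block. The cap is within about 1 px of where it should be in the side view.
- **Robot:** The gripper is open, with the fingertips about 100 mm above the driver's cap and touching nothing.
- **Checks that disagreed:**
  - My first needle fit, from the top view alone, gave an impossible dial height. I refitted it using both cameras.
  - At one point the side view's height reading of the tip differed from the wrist view by several mm. I trusted the wrist view, and the insertion bore that out.
- **Small screwdrivers:** Two small loose orange screwdrivers, not part of the job, moved. Both stood upright at the start; one then lay flat and the other leaned against the block. One was already down before the arm had touched anything.
- **Other objects:** The cross-head driver, loaf and scraper look unmoved by eye in the last pictures. I did not measure any of the objects to be left alone, and I did not look closely at the salt jar, test weight or mug.

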